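# Seat a steel pin in a magnetic V-block and switch the magnet on

## Robot

A 6-joint arm with a two-finger parallel gripper is mounted at the origin on a cart in front of the work surface, level with it; the furniture and walls round the work are solid. World frame = base frame: x ahead of the robot, y to its left, z up, the work surface at z = 0. Lengths are in m, angles in degrees, forces in N, time in s.
With the tool pointing down it reaches from about 0.3 to 0.75 m from the base axis. Payload 8.5 kg.
Tool frame: the origin (TCP) lies midway between the tips of the shut fingers; the grasp point (between the pads) lies 19 mm behind it (env.tcp_to_grasp is the z of the grasp point in the tool frame, in m); z points along the fingers, y is the line along which they close (so a half turn about z gives the same grasp; the last joint's range is limited). The gripper opens to 85 mm and grips with 20 to 120 N. Pads are 22 mm wide; open, the fingers measure 114 mm over their backs; the gripper's body (76 mm by 85 mm) begins 54 mm behind the grasp point. The pads swing forward as they close: fully open they stand 13 mm farther back than shut.
Start: joints at [62.206, 21.807, 74.336, -0, 83.858, -12.336], TCP at [0.147, 0.53, 0.231] pointing down, gripper open.
Joint ranges: [-178.18, 178.18], [-50.72, 133.34], [12.68, 142.11], [-81.47, 261.47], [9.98, 163.14], [-165.26, 165.26]. Speed limits (degrees/s): [136.94, 136.94, 180, 180, 180, 180].

## Interface

Orientations are given as a 3x3 rotation matrix whose columns are the frame's x, y, z axes.
In Python, from rig import env, imaging, job, models gives the robot as it stands. The module is installed in compiled form; this text tells all that it offers.
- The arm moves only by the tool jog_arm, never from a script. Its argument "plan" is text: rows parted by semicolons, each of 7 numbers parted by spaces: the turn, a rotation vector about the tool's x, y, z in degrees, then the shift along the tool's x, y, z in cm, then the closure in counts, from 0 (fully open) to 255 (shut). In form: rx ry rz x y z claw; .... A call has 1 to 10 rows; each row shifts and turns the commanded pose from where the row before left it, along the tool's axes as they then stand; what a row does not reach is not made up. A row lasts 1/12 s, in which the tool goes at most 41.7 mm and 7.16 degrees, less where a joint would pass 70% of its speed; a pose out of reach is approached as far as the arm can. A call with a gripper value outside its range is refused whole. The fingers move at their own pace and stop on an object; "grip_force" is the grip in N (left out, the last holds). Time passes only in rows, so rows that do not move let the fingers close. It gives the time, the measured TCP pose, the force, the opening and the grip force at its end, in the units of the state.
- env.observe(): the state, without advancing time (a new reading comes with each control period).
- imaging.get_image(name): name is "scene" or "top" or "wrist"; returns a dict with "pixels" (400x640x3 uint8, red, green, blue), "depth" (400x640 float32, m along the optical axis (not along the pixel's ray), 0 where there is no reading), "fov_y" (degrees; the focal length in pixels is half the picture's height over the tangent of half this angle, whatever the lens; pixels are square), "cx", "cy" (the principal point, pixels), "distortion" ([k1, k2, p1, p2, k3] as OpenCV has them; the pictures are not rectified), "world_from_camera" (4x4, takes a point from camera to world coordinates). Camera axes: x right, y down, z forward; pixel columns grow to the right and rows downward; lengths in m; the calibration is good to about 2 mm. A picture is of the moment at which its call begins.
- job.close_job(): hands the job in; it is judged then, once.
Trained networks look in the newest picture that a camera, given by its name, has taken for a name from the list of things; names that differ only in an ending like _2 or _b are one class to them, and where a whole thing is asked for, a point or a joint stands for the part that bears it (a point fixed in the world has none). Each returns a list of dicts, best first, with "confidence" (0 to 1); they miss things now and then, are a little off and sometimes report something else, mostly with a low value. They report only what shows in the picture. A call takes as long as a camera call. They do not tell look-alikes from the thing itself.
- models.outline_of(camera, query): "region" (400x640 bool, what is visible of it) and "bbox" ([centre column, centre row, width, height] in pixels, round what is visible of it).
- models.tip_of(camera, query): "at" ([column, row] in pixels: a listed point, or the origin of a listed thing).
The state is a dict: "time_s": time; "q": joint angles; "qvel": joint speeds; "joint_efforts": joint torques, N m; "position": TCP position; "tool_rot": TCP orientation; "ft_force": force on the tool from outside, world axes, zero at the start; "wrist_torque": the same for the moment, N m; "grip_width": finger opening in m; "gripper_force": force on a finger pad.
Only numpy, scipy, OpenCV 4.12 (cv2) and the standard library are available. Lean on these libraries where they do the work, as an engineer would, in place of code of your own. Each camera call takes 0.05 s, during which the arm holds its last target. There are 200 camera calls.

## Task

With the switch still off, push the upright steel pin into the notch of the V-block until it settles centred against both faces, still standing upright, and let go of it. Then flip the yellow-tipped toggle on the V-block's blue switch housing over from the red mark to the green mark until it snaps home, leaving the pin seated. Leave the grease tin, the tape roll and the spanner where they are.

Things in the scene. Friction and masses are not known exactly. Their poses are not given: they have to be found in the camera images.
- v_unit: Steel V-block with blue switch housing on its right, bolted down. Origin: on the bench, where the axis of a seated pin stands. V-block 22 mm high, x -7 to 48, y -44 to 44 mm. Its upright 90 degree notch opens to -x (roughly to the robot): apex at x 25, y 0; smooth faces run at 45 degrees to the mouth corners x -7, y +-32. Bare bench inside, so the pin slides in along +x.
- switch_pivot (a point): Pivot of the toggle lever, at x 10, y -84, z 32 mm of v_unit and with the same axes. It is the centre of the blue housing's top; the housing is 72 mm (x) by 52 mm (y) and 30 mm high. A green dot (on) lies 25 mm to +x of the pivot, a red dot (off) 25 mm to -x.
- steel_pin: Bright turned steel pin, a plain upright cylinder 36 mm in diameter and 55 mm high, 0.25 to 0.5 kg, with a thin dark line round it 11 mm below the top; loose, standing on the bench. Origin at the centre of its underside, z along its axis.
- hold_switch (a joint): Toggle angle in rad about v_unit's y axis: 0 off (leaning 0.45 rad from upright to v_unit's -x, the red dot), 0.90 on (leaning 0.45 rad to +x, the green dot). A spring drives it from upright (0.45) to the nearer end; about 3 to 5 N toward +x on the lever start it, and it snaps over past the middle.
- switch_tip (a point): The top end of the toggle lever, 45 mm from its pivot and about 72 mm above the bench at either end. The lever is a 9 mm steel rod with a yellow cap 14 mm in diameter over its last 23 mm.
- grease_tin: Round tin with blue lid, 54 mm in diameter, 24 mm high, loose on the bench right of the pin; a bystander. Origin at the centre of its underside.
- tape_roll: Blue roll of tape lying flat, 73 mm in diameter, 25 mm high, loose on the bench left of the pin; a bystander. Origin at the centre of its underside. Behind it stands the tall fixed test press: keep clear of world x over 0.47 m where y is over 0.07 m (from x 0.57 m on, where y is over 0.02 m).
- wrench: Steel spanner, 150 mm long, 30 mm wide, 5 mm thick, lying on the bench near the right edge; a bystander. Origin at the centre of its underside.
Things that resemble listed ones, but are neither listed nor needed, are in the scene too. What is shaped like the steel_pin but orange or pink is not meant.

How it is judged (in metres and radians):
On the way, in this order (a step that is already met when the one before it is completed fails the run):
1. with the switch still off, the pin stands seated in the notch, let go (horizontal distance between steel_pin and v_unit below 0.003 m and height (world z) of steel_pin below 0.003 m and angle between steel_pin's own z axis and vertical below 0.08 rad and value of joint hold_switch below 0.2 rad and contact force between the fingers and steel_pin below 0.05 N), for 0.2 s.
2. the toggle is snapped over to on with the pin still seated (value of joint hold_switch above 0.8 rad and horizontal distance between steel_pin and v_unit below 0.003 m), for 0.2 s.
At the end, for the whole second after the job is handed in: The pin stands upright on the bench (tilt under 0.08 rad, underside within 3 mm of the bench) at rest with its axis within 3 mm of the seated position against both faces, and the toggle is at its on end (over 0.80 of 0.90 rad) (all of step 2 and height (world z) of steel_pin below 0.003 m and angle between steel_pin's own z axis and vertical below 0.08 rad and linear speed of steel_pin below 0.02 m/s); the robot touches nothing.
It fails at once if the grease tin, the tape roll or the spanner is moved more than 20 mm (distance of any of grease_tin, tape_roll, wrench from where it was at the start of the episode above 0.02 m).
It also fails if it takes over 48 s, if anything falls off the work surface, if the arm or the gripper's body presses on something with over 40 N, if the wrist force passes 120 N, or if a joint passes its speed limit or range.

## Working session

There is one attempt and no reset: what is moved stays moved. The work goes in short steps, Python scripts to look and compute and a tool call to move; the robot and the scene stay as the last step left them, time stands still between calls to the robot, and variables do not carry over. Pictures are saved under pics/ and viewed, at most 10 in all, crops included, and the job is handed in when it is done.

Besides the shell and the picture viewer there is one more tool, called after ">>>" as a command line: name --argument value ..., lists and objects as JSON in quotes. jog_arm: Moves the arm, as the interface text tells. Its arguments: {"type":"object","properties":{"plan":{"type":"string"},"grip_force":{"type":"number"}},"required":["plan"]}

```bash
mkdir -p pics; cat > h.py <<'E'
import numpy as np, cv2
from rig import env, imaging, job, models
def cam(n):
    im=imaging.get_image(n); f=200/np.tan(np.radians(im["fov_y"])/2)
    im["K"]=np.array([[f,0,im["cx"]],[0,f,im["cy"]],[0,0,1]]); im["D"]=np.array(im["distortion"]); return im
def ray(im,uv):
    p=cv2.undistortPoints(np.array([[uv]],float),im["K"],im["D"])[0,0]
    T=im["world_from_camera"]; return T[:3,3],T[:3,:3]@np.array([p[0],p[1],1.])
def at_z(im,uv,z):
    o,d=ray(im,uv); return o+d*(z-o[2])/d[2]
def at_depth(im,uv):
    o,d=ray(im,uv); return o+d*im["depth"][int(round(uv[1])),int(round(uv[0]))]
def save(im,name,crop=None,s=1):
    p=im["pixels"][:,:,::-1]
    if crop: x0,y0,x1,y1=crop; p=p[y0:y1,x0:x1]
    cv2.imwrite("pics/"+name,cv2.resize(p,None,fx=s,fy=s))
E
cat > a.py <<'E'
from h import *
np.set_printoptions(precision=4,suppress=True)
for c in ["scene","top"]:
    im=cam(c); save(im,c+"1.png"); print(c,im["world_from_camera"][:3,3])
    for q in ["steel_pin","v_unit","grease_tin","tape_roll","wrench"]:
        for r in models.outline_of(c,q):
            b=r["bbox"]; m=r["region"]; d=im["depth"]; 
            print(q,round(r["confidence"],2),np.round(b),at_depth(im,b[:2]))
    for q in ["steel_pin","v_unit","switch_pivot","switch_tip"]:
        for r in models.tip_of(c,q): print("tip",q,round(r["confidence"],2),np.round(r["at"],1),at_z(im,r["at"],{"switch_pivot":.032,"switch_tip":.072}.get(q,0)))
E
python3 a.py
```

```text
scene [-0.1189 -0.4458  0.4466]
steel_pin 0.94 [270. 244.  16.  34.] [ 0.4116 -0.0211  0.0401]
steel_pin 0.84 [340. 270.  18.  35.] [ 0.4082 -0.1717  0.0396]
steel_pin 0.69 [361. 207.  17.  29.] [ 0.6663 -0.0839  0.0315]
steel_pin 0.53 [205. 230.  36.  27.] [0.3989 0.1387 0.0271]
v_unit 0.89 [353. 238.  76.  41.] [ 0.5568 -0.1213  0.0157]
grease_tin 0.9 [384. 299.  31.  29.] [ 0.397  -0.2595  0.0248]
tape_roll 0.94 [206. 230.  38.  26.] [0.3995 0.136  0.0263]
wrench 0.67 [436. 275.  50.  44.] [ 0.5371 -0.3036  0.005 ]
tip steel_pin 0.7 [339.6 281.6] [ 0.4285 -0.1622  0.    ]
tip steel_pin 0.63 [273.  257.2] [ 0.4267 -0.0141  0.    ]
tip steel_pin 0.57 [360.8 213.7] [ 0.6933 -0.0724 -0.    ]
tip v_unit 0.69 [336.  237.9] [ 0.5606 -0.0797  0.    ]
tip switch_pivot 0.59 [374.4 234. ] [ 0.5687 -0.163   0.032 ]
tip switch_tip 0.54 [367.2 220.9] [ 0.5415 -0.1568  0.072 ]
top [ 0.4782 -0.0805  0.9092]
steel_pin 0.83 [288. 250.  18.  20.] [ 0.432  -0.0144  0.0565]
steel_pin 0.69 [321. 137.  17.  23.] [ 0.6747 -0.0776  0.0535]
steel_pin 0.65 [359. 257.  20.  14.] [ 0.4195 -0.1623  0.0535]
v_unit 0.59 [337. 191.  73.  39.] [ 0.5617 -0.1156  0.0209]
grease_tin 0.88 [401. 259.  22.  23.] [ 0.4142 -0.2575  0.0226]
tape_roll 0.94 [207. 255.  33.  34.] [0.413  0.172  0.0002]
wrench 0.66 [419. 202.  24.  64.] [ 0.5408 -0.3027  0.0043]
tip steel_pin 0.66 [358.8 254.1] [ 0.422  -0.1678  0.    ]
tip steel_pin 0.55 [321.5 137.6] [ 0.6849 -0.0784  0.    ]
tip steel_pin 0.51 [290.6 249.5] [ 0.429  -0.0149  0.    ]
tip v_unit 0.71 [319.1 192.2] [ 0.5591 -0.0758  0.    ]
tip switch_pivot 0.97 [357.5 192.3] [ 0.558  -0.1598  0.032 ]
tip switch_tip 0.47 [357.4 198.8] [ 0.5407 -0.1562  0.072 ]
```

View pics/scene1.png

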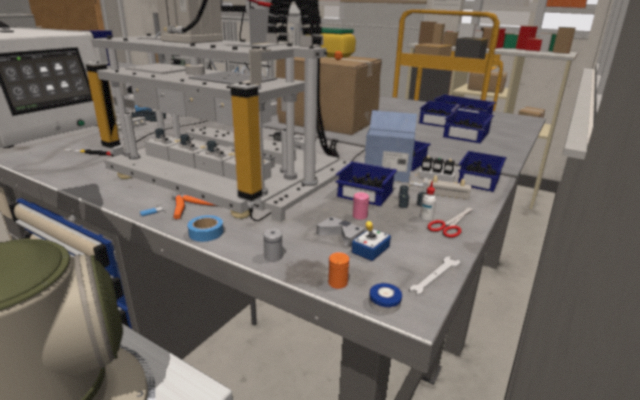

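View pics/top1.png

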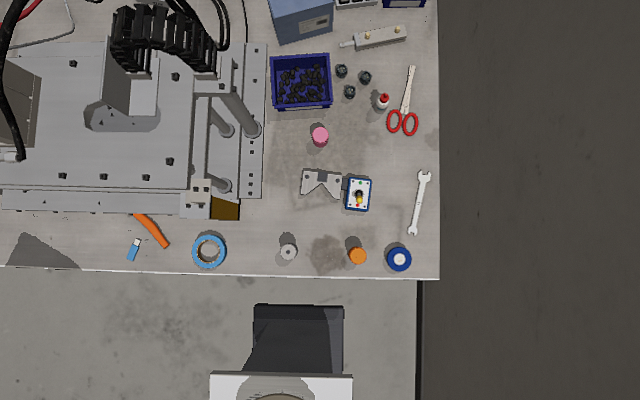

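Scene: the candidates for the pin are the grey one at (272,244), the orange one at (339,270) and the pink one at (361,206). In the top view they are at (288,252), (358,256) and (320,136). I choose the bright grey one. The V-block is at top (321,184), with the switch at (358,193). Next I crop in close and plan the first move.

```bash
cat > b.py <<'E'
from h import *
np.set_printoptions(precision=4,suppress=True)
im=cam("top"); save(im,"crop.png",(260,150,400,290),4.2)
s=env.observe(); print(s["position"],"\n",s["tool_rot"],s["grip_width"],s["ft_force"])
w=cam("wrist"); R=s["tool_rot"]; T=w["world_from_camera"]
print("cam in tool",R.T@(T[:3,3]-s["position"]),"\n",R.T@T[:3,:3],w["fov_y"])
# red/green dots on housing for yaw
for n,lo,hi in[("green",(45,90,60),(85,255,255)),("red",(0,120,80),(8,255,255))]:
    h=cv2.cvtColor(im["pixels"],cv2.COLOR_RGB2HSV); m=cv2.inRange(h,lo,hi); m[:175]=0;m[215:]=0;m[:,:340]=0;m[:,375:]=0
    ys,xs=np.nonzero(m); print(n,len(xs), at_z(im,(xs.mean(),ys.mean()),.031) if len(xs) else "")
E
python3 b.py
```

```text
[0.1466 0.5301 0.2313] 
 [[-0.9638  0.2666 -0.    ]
 [ 0.2666  0.9638  0.    ]
 [ 0.      0.     -1.    ]] 0.08535124488605936 [-0.4236  0.6644  0.3709]
cam in tool [ 0.082  -0.0008 -0.1419] 
 [[ 0.0004 -0.9479 -0.3186]
 [ 1.      0.      0.0012]
 [-0.0011 -0.3186  0.9479]] 66.84446743865574
green 8 [ 0.5806 -0.1648  0.031 ]
red 7 [ 0.5312 -0.1589  0.031 ]
```

View pics/crop.png

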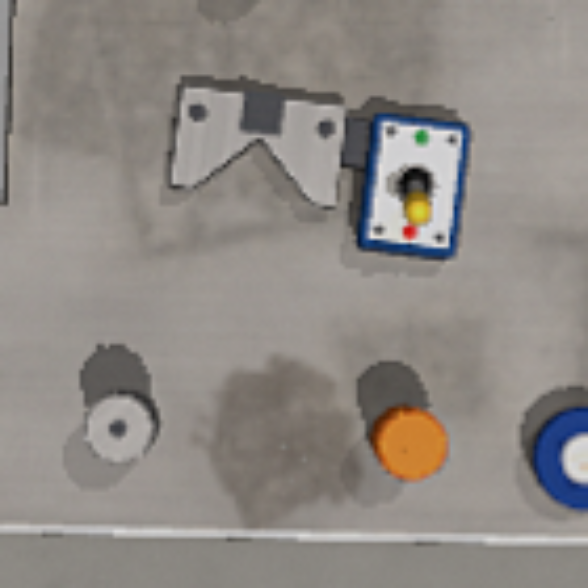

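The crop shows the bright grey pin at (120,428), which is (288.6,252) in the full top view. The toggle leans to the red dot at (408,232) and the green dot is at (421,137), so v_unit's yaw is about -7°. I'll move above the pin.

>>> jog_arm --plan "0 0 -7 0 0 0 0;0 0 -1.5 0 0 0 0;0 0 0 -2.2 -3.4 0.2 0;0 0 0 -2.2 -3.4 0.2 0;0 0 0 -2.2 -3.4 0.2 0;0 0 0 -2.2 -3.4 0.2 0;0 0 0 -2.2 -3.4 0.2 0;0 0 0 -2.2 -3.4 0.2 0;0 0 0 -2.2 -3.4 0.2 0;0 0 0 -2.2 -3.4 0.2 0"

```text
time_s: 1.93
position: [0.2886, 0.2371, 0.2155]
tool_rot: [[-0.993, 0.121, 0.001], [0.121, 0.993, 0.0], [-0.001, 0.0, -1.0]]
ft_force: [0.9, 0.7, -0.3]
grip_width: 0.0856
gripper_force: 0.0
```

>>> jog_arm --plan "0 0 0 -2.2 -3.4 0.2 0;0 0 0 -2.2 -3.4 0.2 0;0 0 0 -2.2 -3.4 0.2 0;0 0 0 -2.2 -3.4 0.2 0;0 0 0 -2.2 -3.4 0.2 0;0 0 0 -2.2 -3.4 0.2 0;0 0 0 -2.2 -3.4 0.2 0;0 0 0 0 0 0 0;0 0 0 0 0 0 0"

```text
time_s: 2.68
position: [0.4129, -0.0178, 0.201]
tool_rot: [[-0.992, 0.125, -0.001], [0.125, 0.992, 0.0], [0.001, 0.0, -1.0]]
ft_force: [-0.3, -0.1, -0.5]
grip_width: 0.0854
gripper_force: 0.0
```

```bash
cat > c.py <<'E'
from h import *
np.set_printoptions(precision=4,suppress=True)
s=env.observe(); print(s["time_s"],s["position"],"\n",s["tool_rot"])
im=cam("wrist"); save(im,"w1.png")
for r in models.outline_of("wrist","steel_pin"):
    m=r["region"]; d=im["depth"]; ys,xs=np.nonzero(m&(d>0))
    P=np.array([at_depth(im,(x,y)) for x,y in zip(xs[::2],ys[::2])])
    zt=np.percentile(P[:,2],97); t=P[P[:,2]>zt-.005]; c,rad=cv2.minEnclosingCircle(t[:,:2].astype(np.float32))
    print("pin",r["confidence"],np.round(r["bbox"]),"ztop",zt,"top mid",t.mean(0),"circle",c,rad,"colour",im["pixels"][m].mean(0))
for q in ["steel_pin","v_unit","switch_pivot","switch_tip"]:
    for r in models.tip_of("wrist",q): print("tip",q,round(r["confidence"],2),np.round(r["at"],1),at_z(im,r["at"],{"switch_pivot":.032,"switch_tip":.072}.get(q,0)))
h=cv2.cvtColor(im["pixels"],cv2.COLOR_RGB2HSV)
for n,lo,hi in[("green",(45,90,60),(85,255,255)),("red",(0,140,80),(6,255,255))]:
    k,l,st,ce=cv2.connectedComponentsWithStats(cv2.inRange(h,lo,hi))
    for i in range(1,k):
        if st[i,4]>15: print(n,st[i,4],ce[i],at_z(im,ce[i],.031))
# V-block top surface points
v=models.outline_of("wrist","v_unit")
if v:
    m=v[0]["region"]; print("v",np.round(v[0]["bbox"]),v[0]["confidence"])
E
python3 c.py
```

```text
2.6833 [ 0.4129 -0.0178  0.201 ] 
 [[-0.9922  0.1248 -0.0005]
 [ 0.1248  0.9922  0.0002]
 [ 0.0006  0.0001 -1.    ]]
pin 0.93 [331. 190.  36.  40.] ztop 0.055436450048837 top mid [ 0.4263 -0.0127  0.0541] circle (0.4272550344467163, -0.012499620206654072) 0.01802130416035652 colour [193.3728 185.3241 181.8368]
pin 0.68 [196. 201.  50.  46.] ztop 0.05514281492023983 top mid [ 0.4213 -0.159   0.0538] circle (0.42237964272499084, -0.15995612740516663) 0.01810459978878498 colour [205.8338 126.3777  62.2898]
pin 0.55 [311. 350.  20.  14.] ztop 0.01630304329026765 top mid [ 0.665  -0.0694  0.014 ] circle (0.6689096689224243, -0.06998676806688309) 0.012988093309104443 colour [157.8811  87.5568 101.4703]
tip steel_pin 0.72 [327.5 185.4] [ 0.4322 -0.0152  0.    ]
tip steel_pin 0.68 [309.  349.1] [ 0.6726 -0.071  -0.    ]
tip steel_pin 0.66 [206.6 195.6] [ 0.4267 -0.1599  0.    ]
tip v_unit 0.84 [294.7 281.2] [ 0.5573 -0.0738  0.    ]
tip switch_pivot 0.84 [218.6 304.1] [ 0.5571 -0.1658  0.032 ]
red 116 [168.6638 390.3448] [ 0.6908 -0.2699  0.031 ]
```

View pics/w1.png

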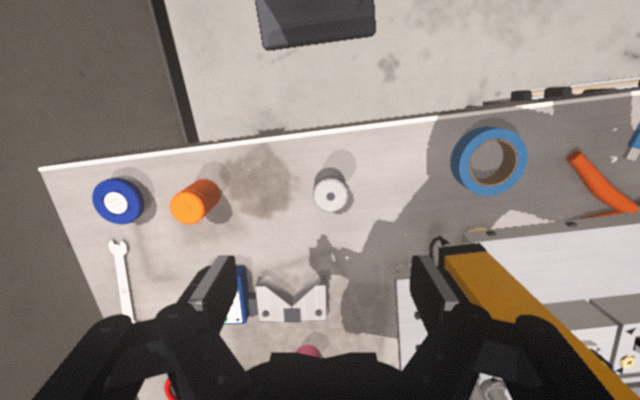

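Wrist view: the bright pin is at (331,190), the tape roll at (489,160), the orange decoy at (195,201), the V-block at (291,300) and the blue housing at (238,295). I'll descend and grip the pin above V-block height.

>>> jog_arm --plan "0 0 0 -1.4 0.7 3 0;0 0 0 0 0 4 0;0 0 0 0 0 4 0;0 0 0 0 0 4 0;0 0 0 0 0 2.4 0;0 0 0 0 0 0 0;0 0 0 0 0 0 100;0 0 0 0 0 0 255;0 0 0 0 0 0 255;0 0 0 0 0 0 255" --grip_force 20

```text
time_s: 3.87
position: [0.4279, -0.011, 0.0288]
tool_rot: [[-0.993, 0.121, 0.003], [0.121, 0.993, -0.001], [-0.003, -0.001, -1.0]]
ft_force: [-0.9, 0.2, 0.8]
grip_width: 0.0386
gripper_force: 0.9
```

>>> jog_arm --plan "0 0 0 0 0 0 255;0 0 0 0 0 0 255;0 0 0 0 0 0 255"

```text
time_s: 4.12
position: [0.428, -0.0111, 0.0287]
tool_rot: [[-0.993, 0.121, 0.003], [0.121, 0.993, -0.001], [-0.003, -0.0, -1.0]]
ft_force: [-1.2, 0.4, 8.5]
grip_width: 0.0351
gripper_force: 23.6
```

>>> jog_arm --plan "0 0 0 0 0 -0.5 255;0 0 0 -1.5 -0.8 0 255;0 0 0 -2.4 -1.3 0 255;0 0 0 -2.4 -1.3 0 255;0 0 0 -1.5 -0.9 0 255;0 0 0 -0.8 -0.5 0 255;0 0 0 0 0 0 255;0 0 0 0 0 0 255"

```text
time_s: 4.78
position: [0.5057, -0.0685, 0.0322]
tool_rot: [[-0.993, 0.121, -0.001], [0.121, 0.993, 0.001], [0.002, 0.0, -1.0]]
ft_force: [0.2, 0.5, -4.1]
grip_width: 0.0354
gripper_force: 22.7
```

```bash
sed -i 's/w1.png/w2.png/' c.py; python3 c.py
```

```text
4.7833 [ 0.5057 -0.0685  0.0322] 
 [[-0.9926  0.1213 -0.0014]
 [ 0.1213  0.9926  0.0006]
 [ 0.0015  0.0004 -1.    ]]
pin 0.89 [324. 263.  75. 107.] ztop 0.05871650151122766 top mid [ 0.5031 -0.0686  0.0576] circle (0.50487220287323, -0.06898707151412964) 0.018153276294469833 colour [160.9791 152.7831 149.9689]
pin 0.62 [ 98. 124. 154.  91.] ztop 0.055173583636977254 top mid [ 0.4223 -0.1587  0.0539] circle (0.4228745996952057, -0.16084298491477966) 0.01907173916697502 colour [203.5025 118.9926  44.6221]
tip steel_pin 0.95 [320.4 236.2] [ 0.5081 -0.071   0.    ]
tip steel_pin 0.8 [145.1 118.4] [ 0.4242 -0.1594  0.    ]
tip switch_pivot 0.91 [182.6 346.5] [ 0.5548 -0.1593  0.032 ]
red 46 [170.2391 310.    ] [ 0.529  -0.1599  0.031 ]
v [249. 328. 235. 116.] 0.87
```

View pics/w2.png

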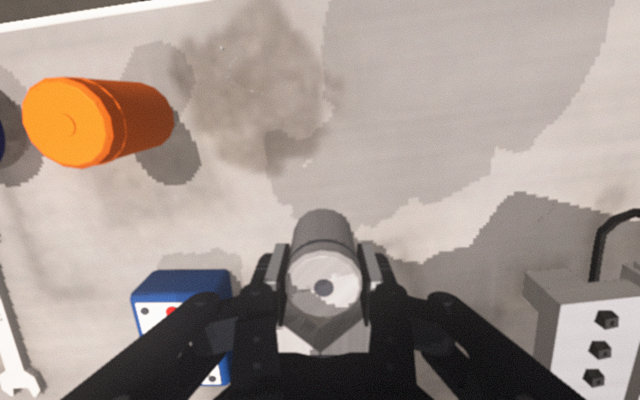

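>>> jog_arm --plan "0 0 0 -1.5 0 0 255;0 0 0 -1.5 0 0 255;0 0 0 -1.2 0 0 255;0 0 0 0 0 0.2 255;0 0 0 0 0 0.15 255;0 0 0 0 0 0 255"

```text
time_s: 5.63
position: [0.548, -0.0739, 0.0289]
tool_rot: [[-0.993, 0.121, 0.0], [0.121, 0.993, 0.0], [-0.0, 0.0, -1.0]]
ft_force: [0.9, -0.4, -1.1]
grip_width: 0.035
gripper_force: 22.8
```

>>> jog_arm --plan "0 0 0 0 0 0 110;0 0 0 0 0 0 110;0 0 0 0 0 0 90;0 0 0 0 0 0 90;0 0 0 0 0 -2 90;0 0 0 0 0 -3 90;0 0 0 3 0 0 90;0 0 0 3.5 0 0 255;0 0 0 0 0 0 255;0 0 0 0 0 0 255"

```text
time_s: 6.47
position: [0.4825, -0.0658, 0.0791]
tool_rot: [[-0.993, 0.122, -0.001], [0.122, 0.993, 0.0], [0.001, 0.0, -1.0]]
ft_force: [-0.3, -1.0, 0.7]
grip_width: 0.0195
gripper_force: 0.0
```

```bash
sed -i 's/w2.png/w3.png/' c.py; python3 c.py
```

```text
6.4667 [ 0.4825 -0.0658  0.0791] 
 [[-0.9926  0.1215 -0.0008]
 [ 0.1215  0.9926  0.0003]
 [ 0.0008  0.0002 -1.    ]]
pin 0.74 [321. 302.  50.  81.] ztop 0.05521113100934221 top mid [ 0.5447 -0.0742  0.0543] circle (0.5274303555488586, -0.07051918655633926) 0.03635166585445404 colour [111.0613 104.5492 102.3665]
pin 0.67 [162. 154.  97.  68.] ztop 0.05523180385076288 top mid [ 0.4221 -0.1591  0.0539] circle (0.4227149486541748, -0.16025300323963165) 0.01800675317645073 colour [206.8897 121.8338  50.849 ]
tip steel_pin 0.61 [322.4 278.4] [ 0.5468 -0.0747  0.    ]
tip steel_pin 0.58 [186.3 144.7] [ 0.4228 -0.1594  0.    ]
red 39 [206.2821 295.2308] [ 0.5304 -0.1597  0.031 ]
v [262. 309. 172.  91.] 0.58
```

View pics/w3.png

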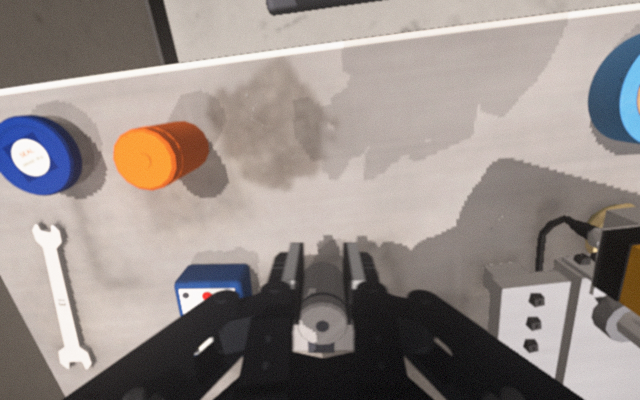

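The wrist view shows the pin standing upright in the notch mouth at (322,320), released. Now I'll make a low push with the fingers shut.

>>> jog_arm --plan "0 0 0 0 0 2.4 255;0 0 0 0 0 2.4 255;0 0 0 0 0 2 255;0 0 0 -1 0 0 255;0 0 0 -1 0 0 255;0 0 0 -0.8 0 0 255;0 0 0 -0.2 0 0 255;0 0 0 -0.2 0 0 255;0 0 0 -0.2 0 0 255;0 0 0 -0.2 0 0 255"

```text
time_s: 7.65
position: [0.5193, -0.0704, 0.0109]
tool_rot: [[-0.993, 0.121, -0.0], [0.121, 0.993, 0.0], [0.0, 0.0, -1.0]]
ft_force: [-2.0, -0.0, 1.8]
grip_width: 0.0002
gripper_force: 0.0
```

>>> jog_arm --plan "0 0 0 -0.2 0 0 255;0 0 0 -0.2 0 0 255;0 0 0 -0.1 0 0 255;0 0 0 -0.1 0 0 255;0 0 0 0 0 0 255"

```text
time_s: 8.07
position: [0.5249, -0.0712, 0.0108]
tool_rot: [[-0.993, 0.121, -0.002], [0.121, 0.993, 0.0], [0.002, 0.0, -1.0]]
ft_force: [-4.3, -0.3, 2.6]
grip_width: -0.0003
gripper_force: 1.1
```

>>> jog_arm --plan "0 0 0 -0.1 0 0 255;0 0 0 -0.1 0 0 255;0 0 0 0 0 0 255"

```text
time_s: 8.32
position: [0.5252, -0.0712, 0.0106]
tool_rot: [[-0.993, 0.121, -0.006], [0.121, 0.993, 0.001], [0.006, 0.0, -1.0]]
ft_force: [-12.6, -1.4, 7.0]
grip_width: -0.0004
gripper_force: 3.2
```

>>> jog_arm --plan "0 0 0 -0.1 0 0 255;0 0 0 -0.1 0 0 255;0 0 0 0 0 0 255"

```text
time_s: 8.57
position: [0.5255, -0.0713, 0.0106]
tool_rot: [[-0.993, 0.12, -0.01], [0.12, 0.993, 0.001], [0.01, 0.0, -1.0]]
ft_force: [-19.6, -3.6, 11.7]
grip_width: 0.0001
gripper_force: 5.3
```

>>> jog_arm --plan "0 0 0 0.4 0 0 255;0 0 0 2 0 0 255;0 0 0 3 0 -2 255;0 0 0 3 0 -3 255;0 0 0 3 0 -3 255;0 0 0 3 0 -3 255;0 0 0 0 0 0 255"

```text
time_s: 9.15
position: [0.3859, -0.0539, 0.1233]
tool_rot: [[-0.993, 0.121, 0.005], [0.121, 0.993, -0.003], [-0.006, -0.002, -1.0]]
ft_force: [0.6, 0.5, 0.1]
grip_width: -0.0
gripper_force: 0.0
```

```bash
cat > d.py <<'E'
from h import *
np.set_printoptions(precision=4,suppress=True)
s=env.observe(); print(s["time_s"],s["position"],s["ft_force"])
im=cam("wrist"); v=[]
uv=models.tip_of("wrist","switch_pivot"); print("pivot",[at_z(im,u["at"],.032) for u in uv[:1]])
r=[r for r in models.outline_of("wrist","steel_pin")]
for k in r: print(np.round(k["bbox"]),k["confidence"])
# point cloud around block
d=im["depth"]; ys,xs=np.nonzero(d>0)
p=cv2.undistortPoints(np.stack([xs,ys],1).astype(float)[:,None],im["K"],im["D"])[:,0]
P=np.c_[p,np.ones(len(p))]*d[ys,xs][:,None]; T=im["world_from_camera"]; P=P@T[:3,:3].T+T[:3,3]
y=np.radians(-7); O=np.array([.556,-.076]); R=np.array([[np.cos(y),-np.sin(y)],[np.sin(y),np.cos(y)]])
L=(P[:,:2]-O)@R; z=P[:,2]
t=(abs(z-.055)<.003)&(np.abs(L)<.04).all(1); c,ra=cv2.minEnclosingCircle(L[t].astype(np.float32)); print("pin top in v:",c,ra,t.sum())
b=(abs(z-.022)<.003)&(L[:,0]>-.03)&(abs(L[:,1])<.055)
print("block top n",b.sum())
img=np.full((440,600,3),255,np.uint8) # 4 px/mm, rows=-x
for q,col in((b,(120,120,120)),(t,(0,0,220)),((abs(z-.031)<.003)&(abs(L[:,1]+.084)<.03),(200,0,0))):
    for l in L[q]: cv2.circle(img,(int(300-l[1]*4000),int(250-l[0]*4000)),2,col,-1)
cv2.imwrite("pics/map.png",img)
x,yy=320,300
b=[k for k in r if k["confidence"]>.3][0]["bbox"]; x,yy=int(b[0]),int(b[1])
x0=max(0,x-110);y0=max(0,min(400-130,yy-65)); save(im,"w4.png",(x0,y0,x0+180,y0+130),4.4); print(x0,y0)
E
python3 d.py
```

```text
9.15 [ 0.3859 -0.0539  0.1233] [0.5897 0.5319 0.062 ]
pivot []
[323. 340.  13.  29.] 0.74
[207. 253.  63.  65.] 0.57
pin top in v: (0.0, 0.0) 0.0 0
block top n 42
213 270
```

View pics/w4.png

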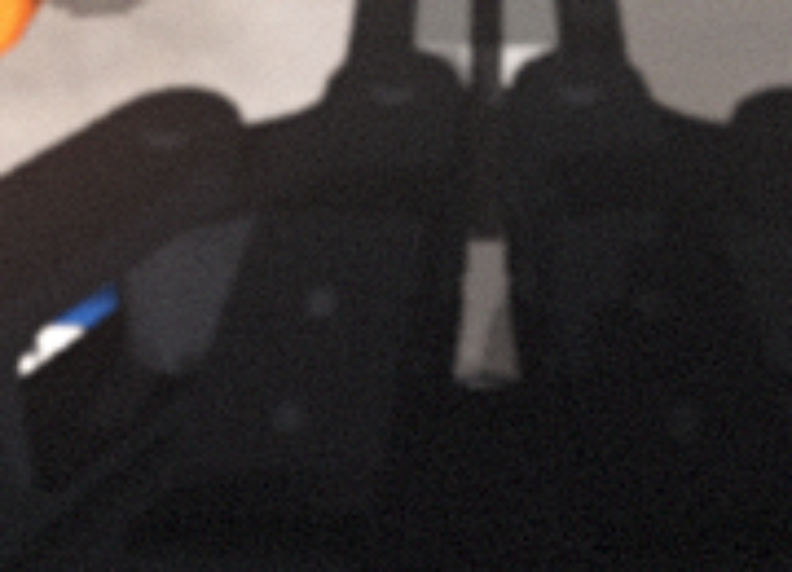

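View pics/map.png

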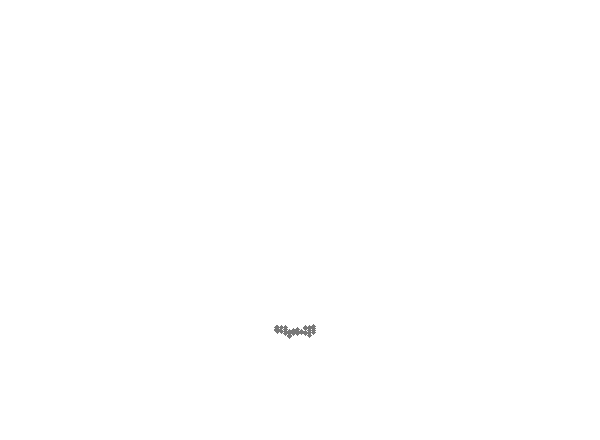

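The wrist view is blocked by the shut fingers. I'll measure from the top camera, then go above with the gripper open.

```bash
sed -e 's/cam("wrist")/cam("top")/;s/"wrist"/"top"/g;s/w4.png/t4.png/;s/map.png/map2.png/' d.py > e.py; python3 e.py
```

```text
9.3 [ 0.3889 -0.0548  0.1194] [0.0742 0.1938 0.2514]
pivot [array([ 0.5644, -0.1604,  0.032 ])]
[323. 138.  18.  20.] 0.72
[358. 257.  19.  18.] 0.68
[319. 194.  13.  20.] 0.64
pin top in v: (-0.0035961680114269257, -0.0003866059414576739) 0.017859891057014465 205
block top n 1017
212 73
```

>>> jog_arm --plan "0 0 0 -1 0 -3 0;0 0 0 -2.5 0 -3 0;0 0 0 -3.2 0 -2 0;0 0 0 -3.2 0 0 0;0 0 0 -3.2 0 0 0;0 0 0 -2.5 0 0 0;0 0 0 0 0 0 0;0 0 0 0 0 0 0"

```text
time_s: 10.12
position: [0.5438, -0.0734, 0.1972]
tool_rot: [[-0.993, 0.121, -0.003], [0.121, 0.993, 0.001], [0.003, 0.001, -1.0]]
ft_force: [0.1, 0.8, 0.2]
grip_width: 0.0854
gripper_force: 0.0
```

```bash
sed -i 's/w4.png/w5.png/;s/map.png/map5.png/' d.py; python3 d.py
```

```text
10.1167 [ 0.5438 -0.0734  0.1972] [0.0653 0.7829 0.2423]
pivot [array([ 0.5573, -0.1599,  0.032 ])]
[338. 289.  29.  52.] 0.93
[323. 185.  38.  46.] 0.87
[217.  63.  55.  44.] 0.63
pin top in v: (-0.0033508941996842623, 0.00029314059065654874) 0.018038656562566757 937
block top n 2866
228 223
```

View pics/w5.png

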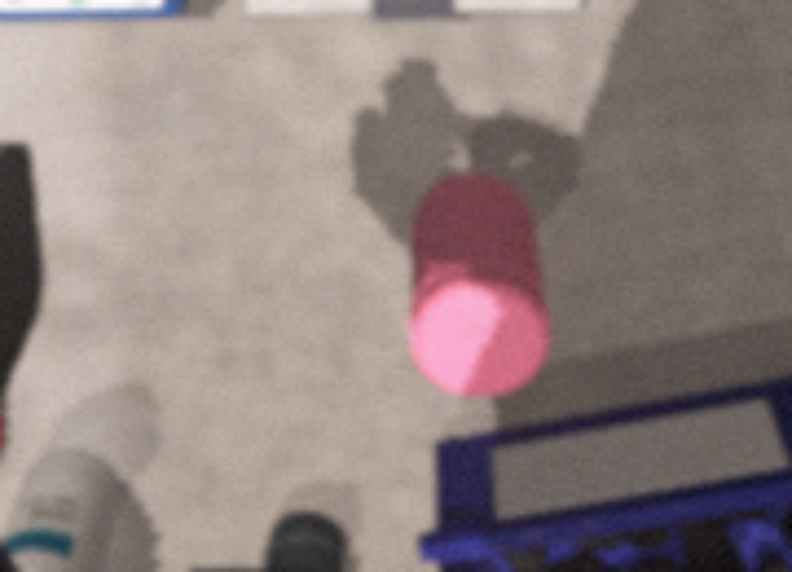

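The crop landed on the pink decoy, which is the best-ranked detection at (338,289); the seated pin is at (323,185). I'll fit the notch faces numerically instead.

```bash
cat > f.py <<'E'
from h import *
im=cam("wrist"); d=im["depth"]; ys,xs=np.nonzero(d>0)
p=cv2.undistortPoints(np.stack([xs,ys],1).astype(float)[:,None],im["K"],im["D"])[:,0]
P=np.c_[p,np.ones(len(p))]*d[ys,xs][:,None]; T=im["world_from_camera"]; P=P@T[:3,:3].T+T[:3,3]
from scipy.optimize import minimize
def loc(a):
    y=np.radians(a[2]); R=np.array([[np.cos(y),-np.sin(y)],[np.sin(y),np.cos(y)]]); return (P[:,:2]-a[:2])@R
L=loc([.556,-.076,-7]); z=P[:,2]; reg=(abs(L[:,0])<.07)&(abs(L[:,1])<.052)
top=P[reg&(abs(z-.022)<.004)][:,:2]; ben=P[reg&(z<.006)][:,:2]
print(len(top),len(ben), np.median(z[reg&(abs(z-.022)<.004)]))
def sd(l): # signed distance to block outline, inside positive
    x,y=l[:,0]*1e3,l[:,1]*1e3
    return np.minimum.reduce([48-x,44-abs(y),(x+abs(y)-25)/2**.5,x+7])
def cost(a):
    y=np.radians(a[2]*100); R=np.array([[np.cos(y),-np.sin(y)],[np.sin(y),np.cos(y)]])
    return np.minimum(np.maximum(0,-sd((top-a[:2])@R)),6).sum()+.7*np.minimum(np.maximum(0,sd((ben-a[:2])@R)),6).sum()
best=min((minimize(cost,[.556+i,-.076+j,-.07],method="Nelder-Mead",options=dict(initial_simplex=np.array([[.556+i,-.076+j,-.07],[.56+i,-.076+j,-.07],[.556+i,-.072+j,-.07],[.556+i,-.076+j,-.05]]),maxiter=600)) for i in(-.003,0,.003) for j in(-.003,0,.003)),key=lambda r:r.fun)
a=best.x*[1,1,100]; print("v pose",a,best.fun)
L=loc(a)*1e3
t=(abs(z-.055)<.003)&(np.abs(L)<40).all(1); c,ra=cv2.minEnclosingCircle(L[t].astype(np.float32)); print("pin in v mm",c,ra)
b=(abs(z-.022)<.003)
for s in(1,-1):
    print("face",s,[round(L[b&(abs(L[:,1]*s-k)<1)&(L[:,0]>-12)&(L[:,0]<60)][:,0].min(),1) for k in range(8,31,3) if (b&(abs(L[:,1]*s-k)<1)&(abs(L[:,0])<40)).any()],"expected",25-8)
    print(" outer y",np.percentile(L[b&(L[:,0]>0)&(L[:,0]<45)&(abs(L[:,1])<50)][:,1]*s,99.5))
h=cv2.cvtColor(im["pixels"],cv2.COLOR_RGB2HSV); m=cv2.inRange(h,(20,140,120),(34,255,255)).astype(bool)[ys,xs]&(z>.04)&(z<.09)&(abs(L[:,1]+84)<25)
print("cap",m.sum(),P[m].mean(0) if m.any() else "", L[m].mean(0) if m.any() else "",P[m][:,2].max() if m.any() else "")
save(im,"w6.png",(170,120,370,270),4)
E
python3 f.py
```

```text
2634 6239 0.02129173400839135
v pose [ 0.55527353 -0.07701304 -6.02908862] 297.34816493642256
pin in v mm (-2.6846814155578613, 1.58853280544281) 17.8749942779541
face 1 [np.float64(26.4), np.float64(24.7), np.float64(22.4), np.float64(-11.1), np.float64(11.8), np.float64(1.0), np.float64(-1.4), np.float64(-4.6)] expected 17
 outer y 43.402660333538236
face -1 [np.float64(24.6), np.float64(22.2), np.float64(-11.9), np.float64(13.8), np.float64(4.8), np.float64(1.1), np.float64(-2.2), np.float64(-4.5)] expected 17
 outer y 43.65246865348692
cap 134 [ 0.53867322 -0.15818503  0.07033557] [ -7.98272841 -82.46658685] 0.07313797095087787
```

View pics/w6.png

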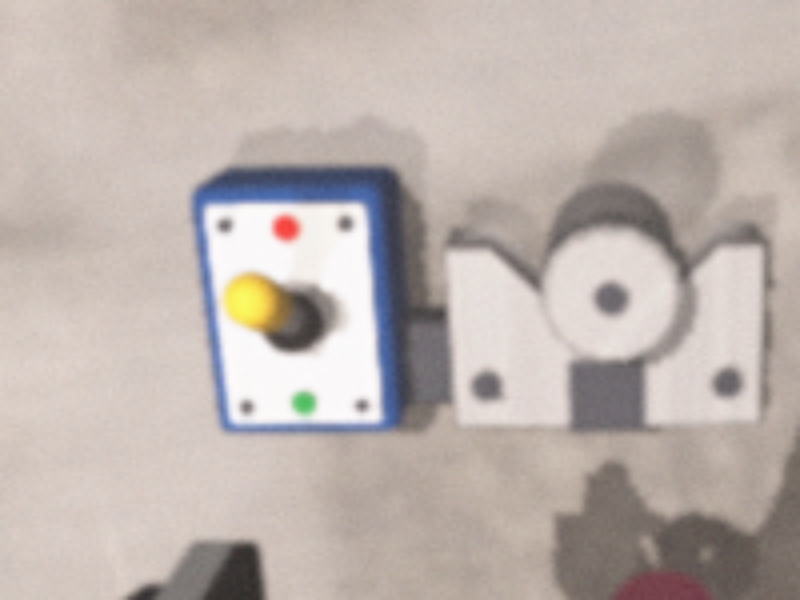

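The crop shows the pin standing in the notch at (611,295). The V-block's edges are at 452 and 766, so the pin looks roughly centred. The fit leaves room for contact with only the +y face, and there was some side force. A second low push with a small sideways dither will settle it.

>>> jog_arm --plan "0 0 0 3 0 0 255;0 0 0 3.5 0 1 255;0 0 0 0.5 0 4 255;0 0 0 0 0 4 255;0 0 0 0 0 4 255;0 0 0 0 0 4 255;0 0 0 0 0 1.6 255;0 0 0 -2 0 0 255;0 0 0 -2 0 0 255;0 0 0 -0.8 0 0 255"

```text
time_s: 11.15
position: [0.5229, -0.0712, 0.0134]
tool_rot: [[-0.993, 0.121, 0.002], [0.121, 0.993, -0.001], [-0.002, -0.0, -1.0]]
ft_force: [-0.0, -1.2, -0.4]
grip_width: 0.0001
gripper_force: 0.0
```

>>> jog_arm --plan "0 0 0 -0.2 0 0 255;0 0 0 -0.2 0 0 255;0 0 0 -0.1 0 0 255;0 0 0 0 0 0 255"

```text
time_s: 11.48
position: [0.525, -0.071, 0.0134]
tool_rot: [[-0.993, 0.121, -0.001], [0.121, 0.993, 0.0], [0.001, 0.0, -1.0]]
ft_force: [-2.5, 0.0, 1.9]
grip_width: 0.0
gripper_force: 0.5
```

>>> jog_arm --plan "0 0 0 -0.15 0 0 255;0 0 0 0 -0.2 0 255;0 0 0 0 -0.2 0 255;0 0 0 0 -0.2 0 255;0 0 0 0 0 0 255"

```text
time_s: 11.9
position: [0.5255, -0.077, 0.0131]
tool_rot: [[-0.993, 0.121, -0.003], [0.121, 0.993, 0.001], [0.003, 0.001, -1.0]]
ft_force: [-5.4, 3.2, 2.1]
grip_width: 0.0
gripper_force: 1.5
```

>>> jog_arm --plan "0 0 0 0 0.2 0 255;0 0 0 0 0.2 0 255;0 0 0 0 0.2 0 255;0 0 0 0 0.2 0 255;0 0 0 0 0.2 0 255;0 0 0 0 0 0 255"

```text
time_s: 12.4
position: [0.5261, -0.0674, 0.0129]
tool_rot: [[-0.993, 0.121, -0.004], [0.121, 0.993, 0.0], [0.004, -0.0, -1.0]]
ft_force: [-9.8, -2.6, 3.5]
grip_width: 0.0
gripper_force: 2.8
```

>>> jog_arm --plan "0 0 0 -0.1 0 0 255;0 0 0 0 -0.2 0 255;0 0 0 0 -0.2 0 255;0 0 0 0 0 0 255"

```text
time_s: 12.73
position: [0.527, -0.071, 0.0128]
tool_rot: [[-0.993, 0.121, -0.004], [0.121, 0.993, 0.002], [0.004, 0.001, -1.0]]
ft_force: [-5.8, 2.6, 2.2]
grip_width: 0.0004
gripper_force: 2.7
```

The pin went about 1.5 mm deeper, so it had been jammed. I'll continue the dither.

>>> jog_arm --plan "0 0 0 -0.15 0 0 255;0 0 0 0 -0.2 0 255;0 0 0 0 -0.2 0 255;0 0 0 0 -0.2 0 255;0 0 0 0 0 0 255"

```text
time_s: 13.15
position: [0.5253, -0.0756, 0.0123]
tool_rot: [[-0.993, 0.121, -0.01], [0.121, 0.993, 0.005], [0.01, 0.003, -1.0]]
ft_force: [-13.7, 7.9, 4.6]
grip_width: -0.0002
gripper_force: 6.0
```

>>> jog_arm --plan "0 0 0 0 0.2 0 255;0 0 0 0 0.2 0 255;0 0 0 0 0.2 0 255;0 0 0 0 0.2 0 255;0 0 0 0 0.2 0 255;0 0 0 0 0 0 255"

```text
time_s: 13.65
position: [0.5267, -0.0677, 0.0127]
tool_rot: [[-0.993, 0.121, -0.009], [0.121, 0.993, 0.0], [0.009, -0.001, -1.0]]
ft_force: [-18.8, -5.5, 7.4]
grip_width: 0.0003
gripper_force: 5.3
```

>>> jog_arm --plan "0 0 0 -0.1 0 0 255;0 0 0 0 -0.2 0 255;0 0 0 0 -0.2 0 255;0 0 0 0 -0.1 0 255;0 0 0 0 0 0 255"

```text
time_s: 14.07
position: [0.5272, -0.0712, 0.0123]
tool_rot: [[-0.993, 0.121, -0.009], [0.121, 0.993, 0.004], [0.009, 0.003, -1.0]]
ft_force: [-13.7, 4.7, 3.9]
grip_width: 0.0002
gripper_force: 5.2
```

>>> jog_arm --plan "0 0 0 0.5 0 0 255;0 0 0 2 0 0 255;0 0 0 3 0 -2 255;0 0 0 1 0 -4 255;0 0 0 0 0 -4 255;0 0 0 0 0 -4 255;0 0 0 -2 0 -3.5 0;0 0 0 -3 0 -1 0;0 0 0 -3.5 0 0 0;0 0 0 0 0 0 0"

```text
time_s: 14.9
position: [0.5557, -0.0765, 0.1989]
tool_rot: [[-0.993, 0.121, 0.006], [0.121, 0.993, -0.002], [-0.006, -0.001, -1.0]]
ft_force: [-1.2, 0.8, -0.9]
grip_width: 0.0481
gripper_force: 0.0
```

```bash
sed -i 's/w6.png/w7.png/' f.py; python3 f.py; sed -i 's/w5.png/w8.png/' d.py; python3 d.py
```

```text
2708 6619 0.021274050484477114
v pose [ 0.55517817 -0.07704095 -6.06973908] 289.065048312443
pin in v mm (-1.1114150285720825, -0.3728432357311249) 17.70724105834961
face 1 [np.float64(25.7), np.float64(23.9), np.float64(-11.0), np.float64(-8.3), np.float64(4.4), np.float64(1.4), np.float64(-0.9), np.float64(-4.2)] expected 17
 outer y 43.54725740748741
face -1 [np.float64(26.8), np.float64(24.6), np.float64(22.2), np.float64(-8.5), np.float64(5.4), np.float64(1.8), np.float64(-0.5), np.float64(-4.0)] expected 17
 outer y 43.618285664260554
cap 137 [ 0.53865928 -0.15815679  0.07019271] [ -7.84918557 -82.40779197] 0.07320683109957005
14.95 [ 0.5531 -0.0759  0.1981] [-0.6205 -0.4214  0.3373]
pivot [array([ 0.5533, -0.1611,  0.032 ])]
[342. 278.  35.  52.] 0.92
[216.  52.  59.  46.] 0.89
[324. 178.  40.  42.] 0.57
[236. 186.  17.  15.] 0.43
pin top in v: (-0.0017109657637774944, -0.0014283605851233006) 0.017914438620209694 949
block top n 2922
231 212
```

The pin is now centred in the notch, about 1 mm from nominal and against both faces. Next is the toggle.

>>> jog_arm --plan "0 0 0 1.7 -2.8 0 255;0 0 0 1.5 -2.8 0 255;0 0 0 1.5 -2.9 0 255;0 0 0 0 0 3 255;0 0 0 0 0 4 255;0 0 0 0 0 4 255;0 0 0 0 0 3 255;0 0 0 -1 0 0 255;0 0 0 -0.5 0 0 255;0 0 0 0 0 0 255"

```text
time_s: 15.93
position: [0.5095, -0.1561, 0.0588]
tool_rot: [[-0.993, 0.121, 0.002], [0.121, 0.993, -0.001], [-0.002, -0.001, -1.0]]
ft_force: [-1.0, 0.8, -0.0]
grip_width: -0.0001
gripper_force: 0.0
```

>>> jog_arm --plan "0 0 0 -0.5 0 0 255;0 0 0 -0.5 0 0 255;0 0 0 -0.4 0 0 255;0 0 0 -0.4 0 0 255;0 0 0 -0.4 0 0 255;0 0 0 -0.4 0 0 255;0 0 0 -0.4 0 0 255;0 0 0 -0.4 0 0 255;0 0 0 -0.4 0 0 255;0 0 0 0 0 0 255"

```text
time_s: 16.77
position: [0.5474, -0.1607, 0.0582]
tool_rot: [[-0.993, 0.121, 0.001], [0.121, 0.993, -0.0], [-0.001, -0.0, -1.0]]
ft_force: [0.4, -0.2, 0.3]
grip_width: -0.0004
gripper_force: 0.0
```

>>> jog_arm --plan "0 0 0 2 0 0 255;0 0 0 3 0 0 255;0 0 0 2 0 -3 255;0 0 0 3 0 -3 255;0 0 0 0 0 -3 0;0 0 0 -2 3 -3 0;0 0 0 -3 2.8 0 0;0 0 0 -3 2.7 0 0;0 0 0 -2 0 0 0;0 0 0 0 0 0 0"

```text
time_s: 17.6
position: [0.5576, -0.0783, 0.174]
tool_rot: [[-0.993, 0.119, 0.002], [0.119, 0.993, -0.0], [-0.002, -0.0, -1.0]]
ft_force: [-1.2, -0.7, -0.6]
grip_width: 0.0727
gripper_force: 0.0
```

```bash
python3 f.py; python3 -c "
from h import *
s=env.observe();print(s['time_s'],s['position'],s['ft_force'])"
```

```text
3066 7578 0.021332229428674604
v pose [ 0.5552409  -0.07712579 -6.09497978] 289.7986241916362
pin in v mm (-1.1682982444763184, -0.3219105899333954) 17.87554931640625
face 1 [np.float64(26.3), np.float64(24.1), np.float64(-11.9), np.float64(17.4), np.float64(4.2), np.float64(1.5), np.float64(-1.6), np.float64(-4.8)] expected 17
 outer y 43.443476091504316
face -1 [np.float64(25.9), np.float64(25.1), np.float64(21.7), np.float64(-6.5), np.float64(4.1), np.float64(1.8), np.float64(-1.6), np.float64(-4.5)] expected 17
 outer y 43.615842922548595
cap 238 [ 0.56815334 -0.1619155   0.06758912] [ 21.8421696  -82.93940859] 0.07332681140143552
17.65 [ 0.55575472 -0.07867985  0.17380913] [-0.48959585  0.17636137 -0.71023353]
```

The cap has moved from x -8 to +22 mm with its top again at 73 mm, so the toggle is snapped on. The pin hasn't moved. I'm handing it in.

```bash
python3 -c "
from rig import job
print(job.close_job())"
```

```text
the job is handed in; nothing more can be done
None
```

I handed the job in with the pin standing in the notch, measured about 1.2 mm from its nominal seat, and the toggle snapped over to the green mark; the hand-in gave no verdict. The tin, tape roll and spanner were not touched as far as I know, though I did not re-measure them.

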